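Reset the board tester through its shuttered well

ROBOT

A 7-joint arm with a two-finger parallel gripper is mounted at the origin on the work surface. World frame = base frame: x ahead of the robot, y to its left, z up, the work surface at z = 0. Lengths are in mm, angles in rad, forces in N, time in s.
With the tool pointing down it reaches from about 350 to 775 mm from the base axis. Payload 3.1 kg.
Tool frame: the origin (TCP) lies at the very end of the fingers, on their centre line; the grasp point (between the pads) lies 19 mm behind it; y points along the fingers, z is the direction in which the jaws open and shut, and the axes are right-handed (so a half turn about y gives the same grasp; the last joint's range is limited). The gripper opens to 85 mm and grips with 20 to 120 N. Pads are 22 mm wide; open, the fingers measure 114 mm over their backs; the gripper's body (76 mm by 85 mm) begins 54 mm behind the grasp point. The pads swing forward as they close: fully open they stand 13 mm farther back than shut.
Start: joints at [1.276, 0.311, 0.014, 1.512, -0.004, 1.319, -0.027], TCP at [137.596, -532.527, 231.304] pointing down, gripper open.
Joint ranges: [-2.7, 2.7], [-0.3, 1.91], [-1.27, 1.3], [0.12, 2.57], [-1.44, 4.58], [0.2, 2.03], [-3.05, 3.05]. Speed limits (rad/s): [2.79, 2.79, 3.14, 3.14, 3.14, 3.14, 3.14].

INTERFACE

Orientations are given as a unit quaternion [x, y, z, w].
In Python, from workcell import * gives the robot as it stands.
- The arm moves only by the tool arm_command, never from a script. Its argument "commands" is text: rows parted by semicolons, each of 7 numbers parted by spaces: the turn, a rotation vector about the tool's x, y, z in rad, then the shift along the tool's x, y, z in cm, then the gripper's target within -1 to 1 (fully open at 1, half-way at 0, shut at -1). In form: rx ry rz tx ty tz fingers; .... A call has 1 to 5 rows; each row is the pose to reach, as a shift and turn from the pose commanded when the call began, along the tool's axes at that moment; what a row does not reach only later rows make up. A row lasts 1/10 s, in which the tool goes at most 50 mm and 8.59 degrees, less where a joint would pass 70% of its speed; a pose out of reach is approached as far as the arm can. A call with a gripper value outside its range is refused whole. The fingers move at their own pace and stop on an object; "force" is the grip in N (left out, the last holds). Time passes only in rows, so rows that repeat a pose let the fingers close. It gives the time, the measured TCP pose, the force and the opening at its end, in the units of the state.
- get_obs(): the state, without advancing time (a new reading comes with each control period).
- read_camera(name): name is "side" or "top" or "wrist"; returns the picture (400x640x3 uint8, red, green, blue); there is no depth.
- calibration(name): a dict with "mtx" (3x3 intrinsics, pixels), "rvec" (rotation vector, rad) and "tvec" (3), from world to camera coordinates, as OpenCV has them. Camera axes: x right, y down, z forward; pixel columns grow to the right and rows downward; lengths in mm; the calibration is good to about 2 mm. A picture is of the moment at which its call begins: read the wrist's pose just before it. calibration takes no time and is no camera call; for the wrist camera it gives the pose at the moment of the call.
- finish_job(): hands the job in, once; it reports no verdict.
Trained networks look in the newest picture that a camera, given by its name, has taken for a name from the list of things; names that differ only in an ending like _2 or _b are one class to them, and where a whole thing is asked for, a point or a joint stands for the part that bears it (a point fixed in the world has none). Each returns a list of dicts, best first, with "confidence" (0 to 1); they miss things now and then, are a little off and sometimes report something else, mostly with a low value. They report only what shows in the picture. A call takes as long as a camera call.
- trace(camera, query): "region" (400x640 bool, what is visible of it) and "bbox" ([left, top, width, height] in pixels, round what is visible of it).
- mark_of(camera, query): "point" ([column, row] in pixels: a listed point, or the origin of a listed thing).
The state is a dict: "t": time; "joint_positions": joint angles; "qd": joint speeds; "joint_torque": joint torques, N m; "tool_pos": TCP position; "ee_rot": TCP orientation; "contact_force": force on the tool from outside, world axes, zero at the start; "torque": the same for the moment, N m; "finger_gap": finger opening in mm.
Only numpy, scipy, OpenCV 4.12 (cv2) and the standard library are available. Lean on these libraries where they do the work, as an engineer would, in place of code of your own. Each camera call takes 0.05 s, during which the arm holds its last target.

TASK

The board tester has locked out. Push its steel shutter fully open by the rib, reach a fingertip into the well and press the sunken round key right down, holding it down for about a second, then push the shutter fully shut again. Work by pushing only: do not grip the rib, do not lift or shove either unit, leave the square key on the other unit unpressed and leave everything else on the bench where it is.

Things in the scene. Friction and masses are not known exactly. Their poses are not given: they have to be found in the camera images.
- tester: The shuttered unit, to work on: grey box 140 (its x) x 220 (its y) x 70 mm tall, 2.2 to 3.3 kg, loose on the bench. Origin at centre of its underside, z up, sockets on its -x face. Its top has a square well 56 x 56 mm, 36 mm deep, centred at x 0, y -55 mm, with a round white key at the bottom. A steel shutter over it slides along the unit's y.
- rib (a point): Centre of the black upright rib by which the shutter is pushed; moves with it. Rib: 94 mm long (unit's x), 8 mm thick (unit's y), 16 mm high, on the 100 x 72 mm shutter plate, whose upper face is 8 mm below this point (74.5 mm above the bench). The plate reaches from 66 mm on the -y side of this point to 6 mm on the +y side. Axes as the tester's.
- shutter (a joint): Shutter position in m: 0 = shut (well covered), 0.085 = fully open, moved along the tester's +y. It starts shut or up to 12 mm ajar. It stays where it is left; pushing it takes 1 to 2 N. Clear of the well from about 0.064.
- key_top (a point): Centre of the top of the reset key: round, 30 mm across, in the middle of the tester's well, its top 26 mm below the unit's top face (44 mm above the bench). It moves straight down with the press. Axes as the tester's.
- key (a joint): Reset key travel in m: 0 = up, 0.006 = fully pressed. Springs back; starts to move at 1.6 N, fully down at 4 N.
- counter: The other unit, to be left alone: same box as the tester with the same kind of well in the same place, but with no shutter, and with a square key. Either unit may be on the left. Origin at the centre of its underside, same axes.
- count_key (a joint): Travel in m of the square key (30 x 30 mm) in the counter's open well: 0 = up, 0.006 = pressed. Not to be pressed.
- transformer: Bystander: small transformer, dark steel core 44 x 36 x 36 mm with a copper coil, standing on the counter's top. Origin at its underside.
- capacitor: Bystander: aluminium can, 35 mm across, 64 mm tall with its two studs, upright on the bench beyond the tester. Origin at its underside.
- board: Bystander: green circuit board 60 x 90 mm, at most 20 mm high, lying on the robot's side of the tester. Origin at its underside.
- reel: Bystander: grey spool, 56 mm across, 50 mm tall, upright on the bench beyond the counter. Origin at its underside.
- driver: Bystander: screwdriver about 170 mm long, lying on the robot's side of the counter.
- carton: Bystander: cardboard box 80 x 100 x 60 mm near the far edge of the bench. Origin at its underside.
- bin: Bystander: open black parts bin 110 x 100 x 55 mm. Origin at its underside.
- mug: Bystander: white mug, 76 mm across, 85 mm tall. Origin at its underside.

How it is judged:
By the outcome, as a careful person would: the job done as asked, in the order asked, and still so for the second after the job is handed in, with the robot touching nothing.
It also fails if it takes over 58 s, if anything falls off the work surface, if the arm or the gripper's body presses on something with over 40 N, if the wrist force passes 120 N, or if a joint passes its speed limit or range.

## Working session

There is one attempt and no reset: what is moved stays moved. The work goes in short steps, Python scripts to look and compute and a tool call to move; the robot and the scene stay as the last step left them, time stands still between calls to the robot, and variables do not carry over. Pictures are saved under pics/ and viewed, and the job is handed in when it is done.

Besides the shell and the picture viewer there is one more tool, called after ">>>" as name(argument=value, ...) on one line, values as JSON. arm_command: Moves the arm, as the interface text tells. Its arguments: {"type":"object","properties":{"commands":{"type":"string"},"force":{"type":"number"}},"required":["commands"]}

```bash
mkdir -p pics; ls
python3 - <<'E'
from workcell import *
import cv2
print(get_obs())
for c in ("side","top"):
    im=read_camera(c); cv2.imwrite(f"pics/{c}0.png",im[:,:,::-1])
    k=calibration(c); print(c,k)
    for q in (["tester","rib","counter","key_top"]):
        print(c,q,[(m['point'],m['confidence']) for m in mark_of(c,q)][:3])
E
```

```text
pics
{'t': 0.0, 'joint_positions': array([ 1.27628757,  0.3117151 ,  0.01398873,  1.51308139, -0.00438549,
        1.31918348, -0.02717851]), 'qd': array([ 9.04682362e-04,  5.87248296e-04, -1.35979867e-03,  2.66358671e-05,
        1.51745348e-03, -7.05939142e-05,  5.10806588e-04]), 'joint_torque': array([-7.37995033e-04, -3.79914343e+01,  1.45634157e-01, -2.30589938e+01,
        1.23950178e-02,  1.37215474e-02,  9.16241078e-06]), 'tool_pos': array([ 137.39243096, -531.80364126,  230.21704363]), 'ee_rot': array([-0.08932361,  0.70228087, -0.7006392 ,  0.08903698]), 'contact_force': array([-0.21488188, -0.51334804,  0.14095195]), 'torque': array([0.02215956, 0.02202468, 0.00462213]), 'finger_gap': 85.20637519825992}
side {'mtx': array([[517.73771297,   0.        , 317.66928983],
       [  0.        , 517.73771297, 201.05485917],
       [  0.        ,   0.        ,   1.        ]]), 'rvec': array([ 0.15367358, -2.78650376,  1.38597923]), 'tvec': array([ 572.50906675,  130.17199659, 1525.26200459])}
side tester [([320.6, 277.4], 0.91)]
side rib [([323.0, 252.4], 0.87)]
side counter [([317.7, 190.3], 0.68)]
side key_top []
top {'mtx': array([[435.85454597,   0.        , 315.87607933],
       [  0.        , 435.85454597, 203.1206103 ],
       [  0.        ,   0.        ,   1.        ]]), 'rvec': array([ 2.13537688, -2.16402851,  0.17301969]), 'tvec': array([ -19.67699798,  603.0629322 , 1093.21430706])}
top tester [([231.0, 230.9], 0.94)]
top rib [([232.6, 223.9], 0.6)]
top counter [([378.3, 207.4], 0.73)]
top key_top [([215.1, 185.7], 0.65)]
```

View pics/top0.png

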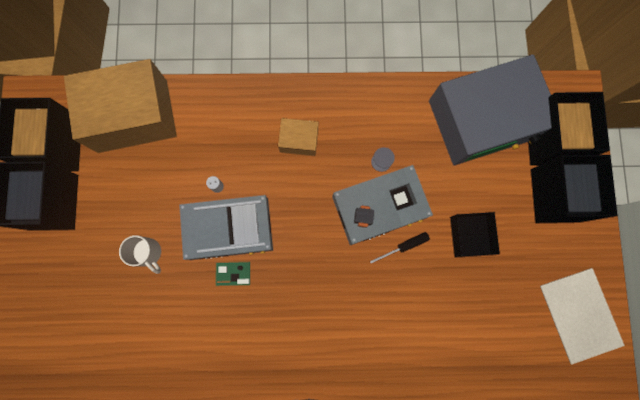

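View pics/side0.png

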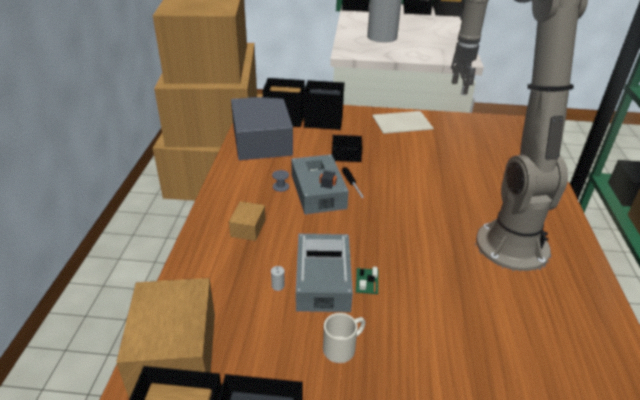

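```bash
cat > h.py <<'E'
import numpy as np,cv2
from workcell import *
from scipy.spatial.transform import Rotation as R
def cam(c):
    k=calibration(c); return k['mtx'],cv2.Rodrigues(k['rvec'])[0],np.array(k['tvec']).ravel()
def back(c,p,z,k=None):
    K,Rm,t=k or cam(c); d=Rm.T@np.linalg.inv(K)@np.array([p[0],p[1],1.]); o=-Rm.T@t
    return o+d*(z-o[2])/d[2]
def proj(c,P,k=None):
    K,Rm,t=k or cam(c); q=(Rm@np.atleast_2d(P).T).T+t; q=q@K.T; return q[:,:2]/q[:,2:]
E
python3 - <<'E'
from h import *
im=cv2.imread("pics/top0.png"); cv2.imwrite("pics/topc.png",cv2.resize(im[170:295,165:285],None,fx=6,fy=4.7,interpolation=cv2.INTER_CUBIC) if 0 else cv2.resize(im[185:275,165:285],None,fx=6,fy=6,interpolation=cv2.INTER_CUBIC))
for n,p,z in (("rib",[232.6,223.9],82.5),("tester",[231,230.9],0),("key",[215.1,185.7],44),("tester-top c",[225.5,228],70)): print(n,back("top",p,z).round(1))
print("rib side",back("side",[323,252.4],82.5),back("side",[320.6,277.4],0))
E
```

```text
rib [547.2 181.8  82.5]
tester [536.9 200.6   0. ]
key [652.4 235.9  44. ]
tester-top c [538.3 201.8  70. ]
rib side [544.34174944 187.65734205  82.5       ] [547.64174933 198.41889671   0.        ]
```

View pics/topc.png

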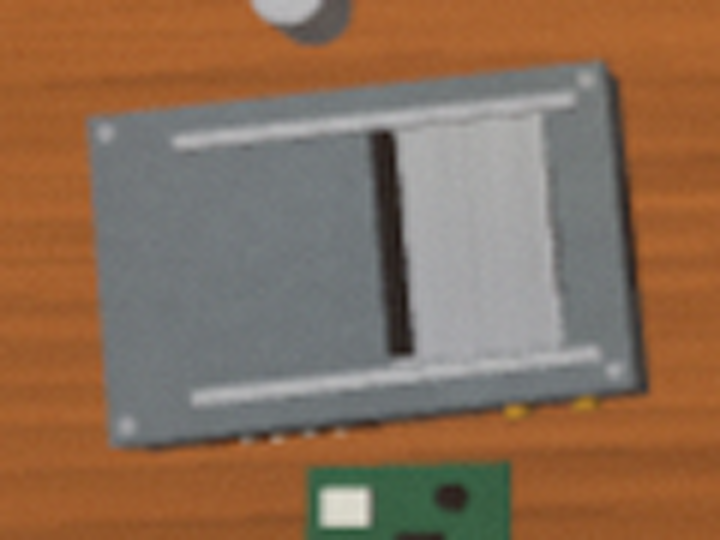

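Run:
```python
from h import *
f=lambda p:((p[0]+.5)/6-.5+165,(p[1]+.5)/6-.5+185)
C=np.array([back("top",f(p),70)[:2] for p in [(92,120),(605,64),(634,388),(112,447)]])
print(C.round(1)) # (+x,+y),(+x,-y),(-x,-y),(-x,+y)
M=np.array([[70,110],[70,-110],[-70,-110],[-70,110]],float)
A,_=cv2.estimateAffinePartial2D(M,C); 
c=C.mean(0); H=M.T@(C-c); U,S,V=np.linalg.svd(H); Rm=V.T@U.T
print("centre",c,"yaw",np.arctan2(Rm[1,0],Rm[0,0]),"scale",np.hypot(*A[:,0]), "res",(C-c-M@Rm.T).round(1))
for n,p,z in (("ribA",(383,130),90.5),("ribB",(400,355),90.5),("rib l",(371,132),90.5),("rib l2",(388,355),90.5),("plate",(545,115),74.5),("plate",(562,345),74.5)):
    w=back("top",f(p),z); print(n,w.round(1),((w[:2]-c)@Rm).round(1))
```

```text
[[599.6 318.5]
 [621.  101.4]
 [483.3  88.8]
 [461.9 305.8]]
centre [541.43566977 203.60806272] yaw 0.09640595964532332 scale 0.9901822653989019 res [[-1.  -1.4]
 [-0.7  0.5]
 [ 1.   1.4]
 [ 0.7 -0.6]]
ribA [590.8 191.4  90.5] [ 47.9 -16.9]
ribB [497.2 183.   90.5] [-46.  -16.2]
rib l [590.  196.4  90.5] [ 47.6 -11.8]
rib l2 [497.3 187.9  90.5] [-45.4 -11.3]
plate [598.6 126.2  74.5] [ 49.5 -82.6]
plate [501.4 118.5  74.5] [-48.  -80.9]
```

Run:
```python
from h import *
o=get_obs(); m=R.from_quat(o['ee_rot']).as_matrix(); print(m.round(3), o['t'])
print("x dir deg",np.degrees(np.arctan2(m[1,0],m[0,0])),"z dir",np.degrees(np.arctan2(m[1,2],m[0,2])), np.degrees(.0964))
```

```text
[[-0.968 -0.     0.25 ]
 [-0.25   0.    -0.968]
 [ 0.    -1.    -0.   ]] 0.5
x dir deg -165.50892397078522 z dir -75.50892402040115 5.5233131450611355
```

>>> arm_command(commands="0 -0.1 0 -4.4 0 -1.6 -1; 0 -0.2 0 -8.8 0 -3.2 -1; 0 -0.3 0 -13.2 0 -4.8 -1; 0 -0.4 0 -17.6 0 -6.4 -1; 0 -0.47 0 -22 0 -8 -1", force=30)

```text
t: 1.0
tool_pos: [331.9, -398.9, 231.6]
ee_rot: [0.251, -0.661, 0.661, -0.251]
contact_force: [0.8, -1.3, 0.9]
finger_gap: 12.4
```

```bash
cat >> h.py <<'E'
CEN=np.array([541.4,203.6]); YAW=.0964
def loc2w(x,y): c,s=np.cos(YAW),np.sin(YAW); return CEN+[c*x-s*y,s*x+c*y]
def w2loc(p): c,s=np.cos(YAW),np.sin(YAW); d=np.array(p[:2])-CEN; return np.array([c*d[0]+s*d[1],-s*d[0]+c*d[1]])
def delta(P,zdeg=5.52):
    o=get_obs(); m=R.from_quat(o['ee_rot'])
    zr=np.radians(zdeg); z=np.array([np.cos(zr),np.sin(zr),0]); y=np.array([0,0,-1.]); T=R.from_matrix(np.c_[np.cross(y,z),y,z])
    rv=(m.inv()*T).as_rotvec(); d=m.inv().apply(np.array(P)-o['tool_pos'])/10
    print("t %.2f"%o['t'],"pos",o['tool_pos'].round(1),"loc",w2loc(o['tool_pos']).round(1),"F",o['contact_force'].round(2),"gap %.1f"%o['finger_gap'],"\n rv",rv.round(3),"shift cm",d.round(2))
E
python3 -c "
from h import *
delta((470,-200,225),-22)"
```

```text
t 1.00 pos [ 331.9 -398.9  231.6] loc [-266.5 -579.5] F [ 0.8  -1.31  0.93] gap 12.4 
 rv [-0.001 -0.461  0.   ] shift cm [-23.53   0.65  -5.71]
```

>>> arm_command(commands="0 -0.1 0 -4.7 0 -1.15 -1; 0 -0.2 0 -9.4 0 -2.3 -1; 0 -0.3 0 -14.1 0 -3.4 -1; 0 -0.4 0 -18.8 0 -4.6 -1; 0 -0.46 0 -23.5 0 -5.7 -1")

```text
t: 1.5
tool_pos: [469.9, -200.2, 231.6]
ee_rot: [0.395, -0.586, 0.587, -0.395]
contact_force: [1.1, -0.0, -0.1]
finger_gap: -0.2
```

```bash
python3 -c "
from h import *
delta((525,30,200))"
```

```text
t 1.50 pos [ 469.9 -200.2  231.6] loc [-110. -395.] F [ 1.11 -0.05 -0.06] gap -0.2 
 rv [-0.001 -0.481  0.001] shift cm [-23.4    3.15  -3.55]
```

>>> arm_command(commands="0 -0.1 0 -4.7 0.6 -0.7 -1; 0 -0.2 0 -9.4 1.2 -1.4 -1; 0 -0.3 0 -14.1 1.8 -2.1 -1; 0 -0.4 0 -18.8 2.4 -2.8 -1; 0 -0.48 0 -23.4 3.1 -3.5 -1")

```text
t: 2.0
tool_pos: [525.7, 29.8, 200.5]
ee_rot: [-0.523, 0.475, -0.476, 0.523]
contact_force: [1.1, 0.3, -0.1]
finger_gap: -0.1
```

```bash
python3 -c "
from h import *
print(loc2w(0,-45))
delta((*loc2w(0,-45),140))"
```

```text
[545.73128431 158.80892973]
t 2.00 pos [525.7  29.8 200.5] loc [ -32.4 -171.5] F [ 1.14  0.28 -0.09] gap -0.1 
 rv [-0.001 -0.001  0.   ] shift cm [-12.66   6.05   3.21]
```

>>> arm_command(commands="0 0 0 -4.2 2 1.1 -1; 0 0 0 -8.4 4 2.2 -1; 0 0 0 -12.65 6 3.2 -1; 0 0 0 -12.65 6 3.2 -1")

```text
t: 2.4
tool_pos: [541.9, 165.9, 137.7]
ee_rot: [-0.525, 0.476, -0.47, 0.526]
contact_force: [-0.3, 0.0, -0.7]
finger_gap: -0.0
```

Run:
```python
from h import *
k=cam("wrist"); im=read_camera("wrist"); cv2.imwrite("pics/w1.png",im[:,:,::-1])
a=read_camera("side"); cv2.imwrite("pics/s1.png",cv2.resize(a[200:330,240:420,::-1],None,fx=4,fy=4,interpolation=cv2.INTER_CUBIC))
delta((*loc2w(0,-45),80))
for x in(-50,50):
  for y,z in((-16.3-66,74.5),(-10,74.5)): print(x,y,proj("wrist",np.r_[loc2w(x,y),z],k).round(0))
for y in (-110,110): print(proj("wrist",[np.r_[loc2w(x,y),70] for x in (-70,70)],k).round())
print(proj("wrist",[np.r_[loc2w(x,-16.3),90.5] for x in (-47,47)],k).round())
print(mark_of("wrist","rib")[:1])
```

```text
t 2.50 pos [544.7 158.4 139.6] loc [ -1.1 -45.3] F [ 0.38 -0.35  2.  ] gap 0.1 
 rv [ 0.002 -0.001 -0.   ] shift cm [-0.03  5.96  0.11]
-50 -82.3 [[263. 267.]]
-50 -10 [[258. 173.]]
50 -82.3 [[395. 269.]]
50 -10 [[402. 174.]]
[[241. 296.]
 [417. 297.]]
[[216. -24.]
 [449. -23.]]
[[258. 188.]
 [403. 189.]]
[{'point': [330.3, 181.0], 'confidence': 0.61}]
```

View pics/w1.png

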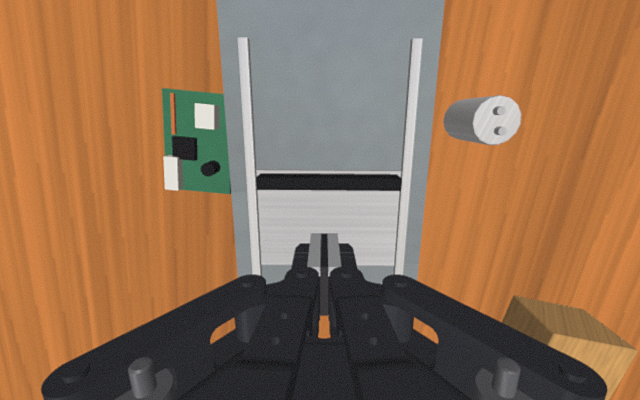

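View pics/s1.png

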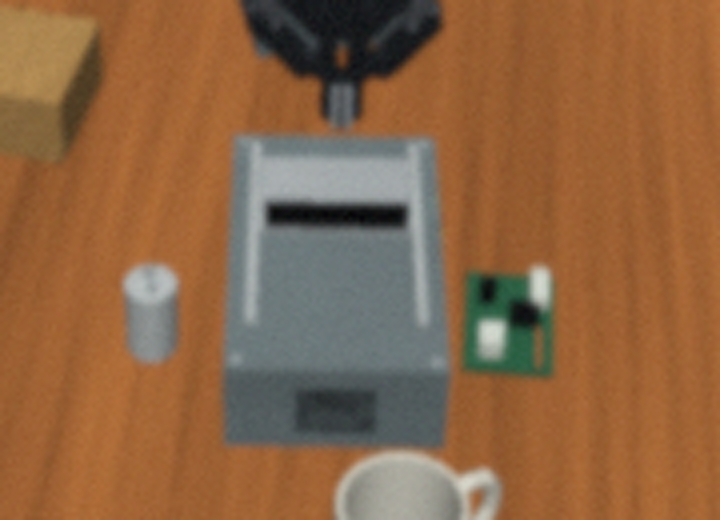

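>>> arm_command(commands="0 0 0 0 3 0 -1; 0 0 0 0 5 0.1 -1; 0 0 0 0 6 0.1 -1; 0 0 0 0 6 0.1 -1; 0 0 0 0 6 0.1 -1")

```text
t: 3.05
tool_pos: [547.4, 156.3, 81.4]
ee_rot: [-0.522, 0.476, -0.477, 0.523]
contact_force: [0.1, -0.1, 0.5]
finger_gap: 0.2
```

Run:
```python
from h import *
a=read_camera("side"); cv2.imwrite("pics/s2.png",cv2.resize(a[200:330,240:420,::-1],None,fx=4,fy=4,interpolation=cv2.INTER_CUBIC))
delta((*loc2w(0,49),80))
```

```text
t 3.10 pos [547.6 156.8  81.7] loc [  1.7 -47.2] F [0.42 0.65 0.35] gap -0.3 
 rv [-0.003 -0.005 -0.   ] shift cm [-9.62  0.18 -0.22]
```

View pics/s2.png

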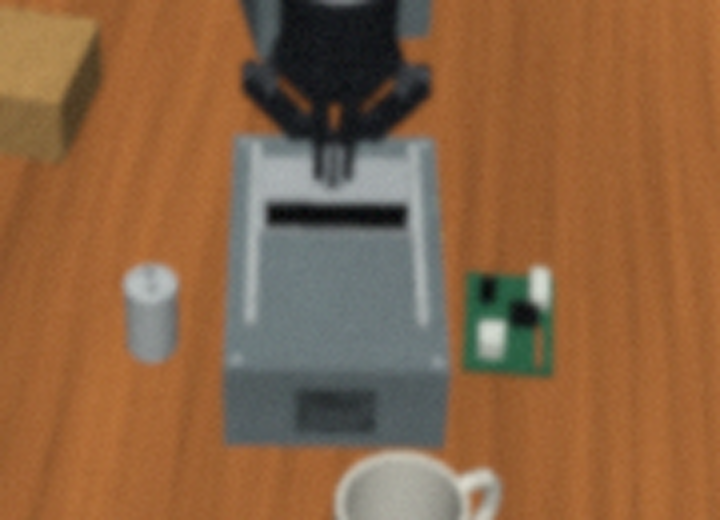

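>>> arm_command(commands="0 0 0 -0.8 0 0 -1; 0 0 0 -1.6 0 0 -1; 0 0 0 -2.4 0 0 -1; 0 0 0 -3.2 0 0 -1; 0 0 0 -4 0 0 -1")

```text
t: 3.6
tool_pos: [542.9, 197.5, 80.5]
ee_rot: [0.523, -0.476, 0.477, -0.523]
contact_force: [0.2, -1.5, 2.4]
finger_gap: -0.0
```

>>> arm_command(commands="0 0 0 -0.8 0 0 -1; 0 0 0 -1.6 0 0 -1; 0 0 0 -2.4 0 0 -1; 0 0 0 -3.2 0 0 -1; 0 0 0 -3.9 0 0 -1")

```text
t: 4.1
tool_pos: [538.9, 236.5, 80.2]
ee_rot: [0.523, -0.476, 0.476, -0.523]
contact_force: [0.1, -1.6, 0.9]
finger_gap: 0.1
```

Run:
```python
from h import *
k=cam("wrist")
a=read_camera("side"); cv2.imwrite("pics/s3.png",cv2.resize(a[200:330,240:420,::-1],None,fx=4,fy=4,interpolation=cv2.INTER_CUBIC))
a=read_camera("wrist");cv2.imwrite("pics/w3.png",a[:,:,::-1])
delta((*loc2w(0,45),80))
```

```text
t 4.20 pos [538.5 237.9  80.3] loc [ 0.5 34.4] F [ 0.19  0.29 -0.54] gap -0.1 
 rv [ 0.    -0.002 -0.002] shift cm [-1.06  0.03 -0.05]
```

View pics/s3.png

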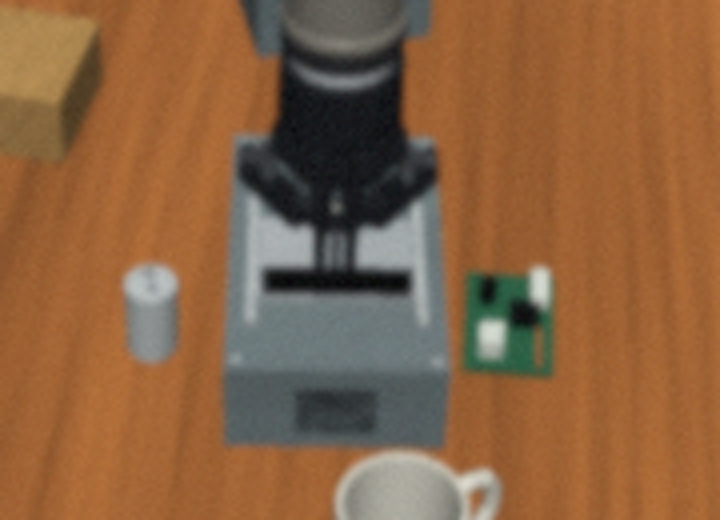

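View pics/w3.png

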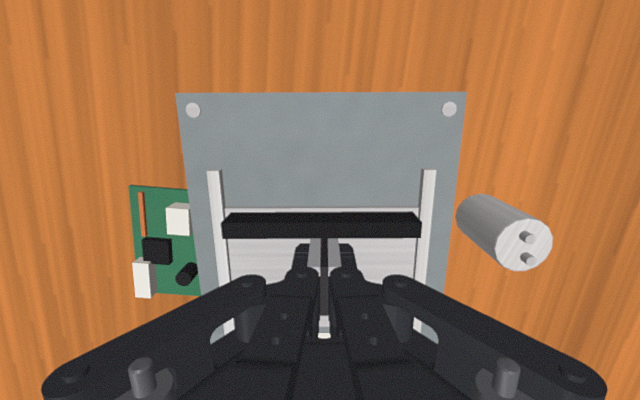

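>>> arm_command(commands="0 0 0 -0.2 0 0 -1; 0 0 0 -0.4 0 0 -1; 0 0 0 -0.6 0 0 -1; 0 0 0 -0.8 0 0 -1")

```text
t: 4.6
tool_pos: [538.2, 243.1, 80.1]
ee_rot: [0.523, -0.477, 0.477, -0.522]
contact_force: [-0.5, -1.5, 0.7]
finger_gap: 0.2
```

>>> arm_command(commands="0 0 0 -0.1 0 0 -1; 0 0 0 -0.2 0 0 -1; 0 0 0 -0.2 0 0 -1")

```text
t: 4.9
tool_pos: [538.0, 245.8, 80.1]
ee_rot: [0.523, -0.477, 0.476, -0.522]
contact_force: [-1.1, -1.2, -0.6]
finger_gap: 0.0
```

>>> arm_command(commands="0 0 0 -0.1 0 0 -1; 0 0 0 -0.1 0 0 -1")

```text
t: 5.1
tool_pos: [538.0, 246.7, 80.2]
ee_rot: [0.523, -0.476, 0.476, -0.522]
contact_force: [0.9, -1.3, -0.0]
finger_gap: -0.2
```

>>> arm_command(commands="0 0 0 -0.1 0 0 -1; 0 0 0 -0.1 0 0 -1")

```text
t: 5.3
tool_pos: [538.0, 247.8, 80.2]
ee_rot: [-0.522, 0.476, -0.476, 0.523]
contact_force: [0.0, -0.8, -0.3]
finger_gap: -0.2
```

>>> arm_command(commands="0 0 0 -0.1 0 0 -1; 0 0 0 -0.1 0 0 -1")

```text
t: 5.5
tool_pos: [538.0, 248.9, 80.3]
ee_rot: [-0.522, 0.476, -0.476, 0.523]
contact_force: [-1.4, -1.3, -0.2]
finger_gap: -0.4
```

>>> arm_command(commands="0 0 0 -0.1 0 0 -1; 0 0 0 -0.1 0 0 -1")

```text
t: 5.7
tool_pos: [537.9, 249.9, 80.3]
ee_rot: [-0.522, 0.476, -0.476, 0.523]
contact_force: [-1.5, -1.2, -0.4]
finger_gap: 0.1
```

>>> arm_command(commands="0 0 0 -0.1 0 0 -1; 0 0 0 -0.1 0 0 -1")

```text
t: 5.9
tool_pos: [537.8, 250.9, 80.3]
ee_rot: [-0.522, 0.476, -0.476, 0.523]
contact_force: [-0.1, -0.6, -0.7]
finger_gap: -0.2
```

>>> arm_command(commands="0 0 0 -0.1 0 0 -1; 0 0 0 -0.1 0 0 -1")

```text
t: 6.1
tool_pos: [537.8, 251.1, 80.3]
ee_rot: [0.523, -0.476, 0.477, -0.522]
contact_force: [0.2, -2.5, 0.5]
finger_gap: -0.3
```

Run:
```python
from h import *
k=cam("wrist")
a=read_camera("side"); cv2.imwrite("pics/s4.png",cv2.resize(a[200:330,240:420,::-1],None,fx=4,fy=4,interpolation=cv2.INTER_CUBIC))
a=read_camera("wrist");cv2.imwrite("pics/w4.png",a[:,:,::-1])
delta((*loc2w(0,45),80))
print(proj("wrist",[np.r_[loc2w(x,110),70] for x in (-70,70)],k).round(), proj("wrist",[np.r_[loc2w(x,60),90.5] for x in (-47,47)],k).round(),proj("wrist",[np.r_[loc2w(x,66),74.5] for x in (-47,47)],k).round())
```

```text
t 6.20 pos [537.8 251.2  80.3] loc [ 1.  47.7] F [-0.68 -2.58  0.45] gap -0.0 
 rv [ 0.    -0.005  0.001] shift cm [ 0.27  0.03 -0.1 ]
[[181. 126.]
 [465. 124.]] [[224. 236.]
 [423. 235.]] [[232. 213.]
 [414. 212.]]
```

View pics/s4.png

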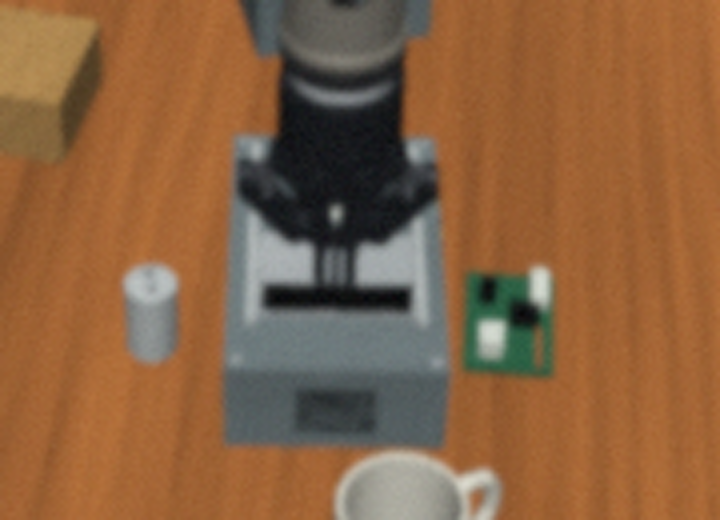

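View pics/w4.png

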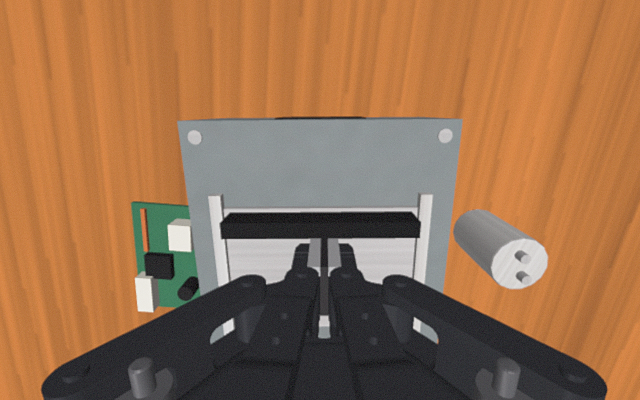

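>>> arm_command(commands="0 0 0 -0.1 0 0 -1; 0 0 0 -0.1 0 0 -1")

```text
t: 6.4
tool_pos: [537.8, 251.2, 80.3]
ee_rot: [0.523, -0.476, 0.477, -0.522]
contact_force: [-1.2, -5.0, 2.1]
finger_gap: 0.3
```

>>> arm_command(commands="0 0 0 1.2 0 0 -1; 0 0 0 3 -4 -0.05 -1; 0 0 0 6.5 -6 -0.1 -1; 0 0 0 10.3 -6 -0.1 -1; 0 0 0 10.3 -6 -0.1 -1")

```text
t: 6.9
tool_pos: [549.1, 142.7, 141.0]
ee_rot: [-0.52, 0.477, -0.481, 0.52]
contact_force: [0.8, -0.9, -1.2]
finger_gap: -0.1
```

Run:
```python
from h import *
a=read_camera("side"); cv2.imwrite("pics/s5.png",cv2.resize(a[200:330,240:420,::-1],None,fx=4,fy=4,interpolation=cv2.INTER_CUBIC))
a=read_camera("top");cv2.imwrite("pics/t5.png",cv2.resize(a[185:275,165:285,::-1],None,fx=6,fy=6,interpolation=cv2.INTER_CUBIC))
for c in("top","side"):
  for p in mark_of(c,"key_top"): print(c,p, w2loc(back(c,p['point'],44)).round(1))
delta((*loc2w(0,-55),80))
```

```text
side {'point': [321.3, 251.7], 'confidence': 0.53} [  4.8 -60.4]
side {'point': [325.9, 279.3], 'confidence': 0.18} [-6.9 43.9]
t 7.10 pos [545.8 152.  140.4] loc [ -0.6 -51.8] F [0.13 2.1  0.62] gap 0.2 
 rv [-0.001 -0.002 -0.003] shift cm [0.33 6.04 0.05]
```

View pics/s5.png

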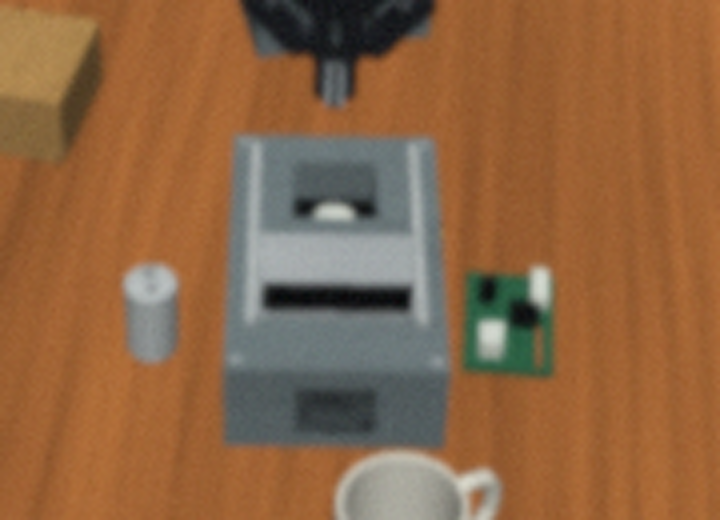

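View pics/t5.png

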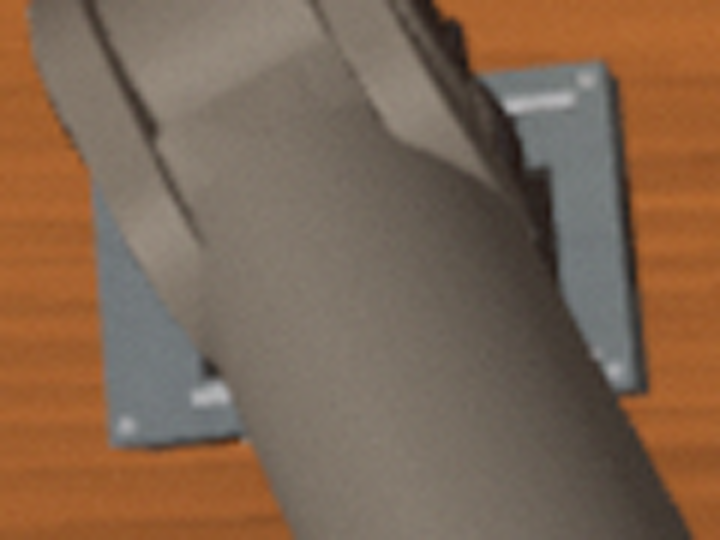

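>>> arm_command(commands="0 0 0 0.25 2 0.05 -1; 0 0 0 0.25 4.5 0.05 -1; 0 0 0 0.25 6.5 0.05 -1; 0 0 0 0.25 8 0.05 -1; 0 0 0 0.25 8.8 0.05 -1")

```text
t: 7.6
tool_pos: [545.7, 148.9, 50.8]
ee_rot: [0.523, -0.477, 0.475, -0.523]
contact_force: [-0.4, -0.1, -0.3]
finger_gap: 0.0
```

>>> arm_command(commands="0 0 0 0 0.1 0 -1; 0 0 0 0 0.2 0 -1; 0 0 0 0 0.2 0 -1")

```text
t: 7.9
tool_pos: [547.6, 148.0, 51.2]
ee_rot: [-0.522, 0.476, -0.477, 0.523]
contact_force: [0.3, -0.1, -0.5]
finger_gap: 0.0
```

Run:
```python
from h import *
delta((*loc2w(0,-55),44))
a=read_camera("side"); cv2.imwrite("pics/s6.png",cv2.resize(a[200:330,240:420,::-1],None,fx=4,fy=4,interpolation=cv2.INTER_CUBIC))
```

```text
t 7.90 pos [547.6 148.   51.2] loc [  0.8 -55.9] F [ 0.26 -0.08 -0.53] gap 0.0 
 rv [-0.002 -0.004 -0.   ] shift cm [-0.09  0.72 -0.08]
```

View pics/s6.png

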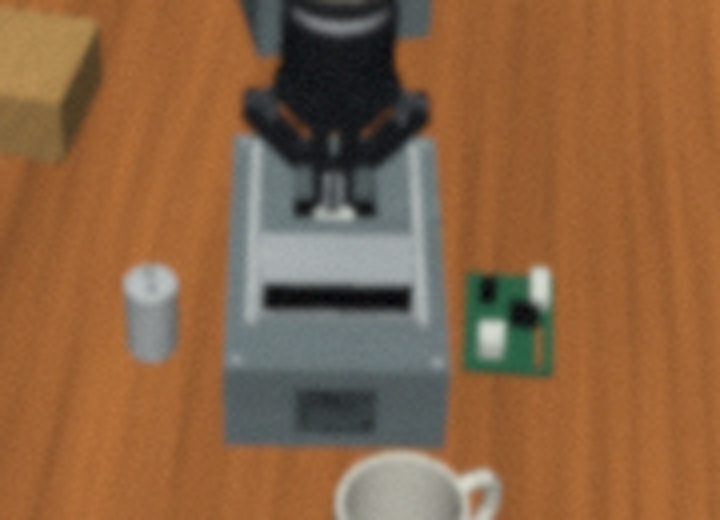

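>>> arm_command(commands="0 0 0 0 0.3 0 -1; 0 0 0 0 0.6 0 -1; 0 0 0 0 0.8 0 -1; 0 0 0 0 0.8 0 -1")

```text
t: 8.35
tool_pos: [547.1, 147.5, 42.4]
ee_rot: [-0.522, 0.476, -0.477, 0.523]
contact_force: [0.3, -0.5, 3.2]
finger_gap: 0.2
```

>>> arm_command(commands="0 0 0 0 0.2 0 -1; 0 0 0 0 0.3 0 -1; 0 0 0 0 0.3 0 -1")

```text
t: 8.65
tool_pos: [547.2, 147.5, 39.5]
ee_rot: [-0.522, 0.476, -0.477, 0.523]
contact_force: [0.7, -0.9, 3.4]
finger_gap: -0.4
```

>>> arm_command(commands="0 0 0 0 0.2 0 -1; 0 0 0 0 0.3 0 -1; 0 0 0 0 0.3 0 -1")

```text
t: 8.95
tool_pos: [547.2, 147.5, 38.0]
ee_rot: [-0.522, 0.476, -0.477, 0.523]
contact_force: [-2.7, -2.0, 11.8]
finger_gap: -0.1
```

>>> arm_command(commands="0 0 0 0 0 0 -1; 0 0 0 0 0 0 -1; 0 0 0 0 0 0 -1; 0 0 0 0 0 0 -1; 0 0 0 0 0 0 -1")

```text
t: 9.45
tool_pos: [547.2, 147.5, 38.0]
ee_rot: [-0.522, 0.476, -0.477, 0.523]
contact_force: [-2.9, -1.7, 12.9]
finger_gap: -0.0
```

>>> arm_command(commands="0 0 0 0 0 0 -1; 0 0 0 0 0 0 -1; 0 0 0 0 0 0 -1; 0 0 0 0 0 0 -1; 0 0 0 0 0 0 -1")

```text
t: 9.95
tool_pos: [547.2, 147.5, 38.0]
ee_rot: [-0.522, 0.476, -0.477, 0.523]
contact_force: [-3.2, -1.8, 12.1]
finger_gap: -0.1
```

>>> arm_command(commands="0 0 0 0 0 0 -1; 0 0 0 0 0 0 -1; 0 0 0 0 -1 0 -1; 0 0 0 0 -3 0 -1; 0 0 0 0 -6 0 -1")

```text
t: 10.45
tool_pos: [544.6, 146.8, 94.7]
ee_rot: [0.524, -0.478, 0.475, -0.521]
contact_force: [0.0, -0.5, 0.3]
finger_gap: -0.1
```

Run:
```python
from h import *
delta((*loc2w(0,92),140))
```

```text
t 10.45 pos [544.6 146.8  94.7] loc [ -2.3 -56.9] F [ 0.03 -0.47  0.31] gap -0.1 
 rv [ 0.006 -0.004  0.001] shift cm [-14.89  -4.54   0.14]
```

>>> arm_command(commands="0 0 0 -1 -4.5 0.1 -1; 0 0 0 -5.5 -4.5 0.1 -1; 0 0 0 -10 -4.5 0.1 -1; 0 0 0 -14.9 -4.5 0.1 -1; 0 0 0 -14.9 -4.5 0.1 -1")

```text
t: 10.95
tool_pos: [528.6, 307.0, 141.5]
ee_rot: [-0.524, 0.476, -0.47, 0.527]
contact_force: [-1.1, 0.4, 0.3]
finger_gap: 0.4
```

>>> arm_command(commands="0 0 0 0 0 0 -1")

```text
t: 11.05
tool_pos: [532.4, 298.1, 140.6]
ee_rot: [0.524, -0.476, 0.475, -0.523]
contact_force: [0.4, -0.5, -0.9]
finger_gap: -0.4
```

Run:
```python
from h import *
delta((*loc2w(0,93),80))
a=read_camera("side"); cv2.imwrite("pics/s7.png",cv2.resize(a[200:330,240:420,::-1],None,fx=4,fy=4,interpolation=cv2.INTER_CUBIC))
```

```text
t 11.05 pos [532.4 298.1 140.6] loc [ 0.1 94.9] F [ 0.39 -0.52 -0.89] gap -0.4 
 rv [ 0.002  0.001 -0.   ] shift cm [0.19 6.06 0.  ]
```

View pics/s7.png

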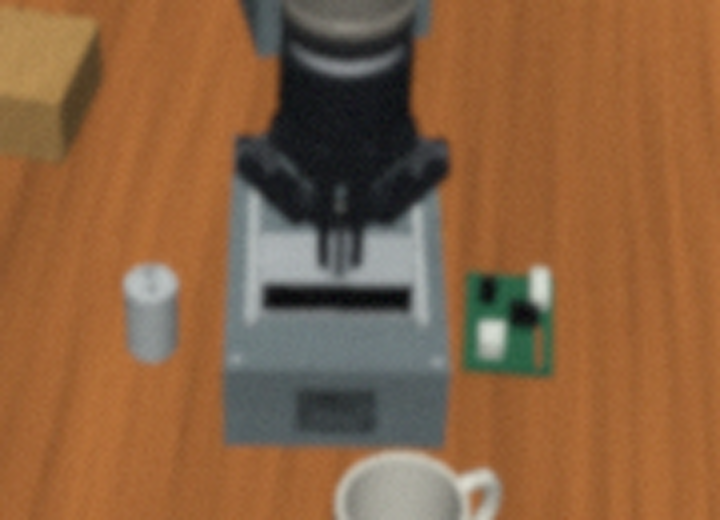

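>>> arm_command(commands="0 0 0 0 2 0 -1; 0 0 0 0 4 0 -1; 0 0 0 0 5.5 0 -1; 0 0 0 0 6 0 -1; 0 0 0 0 6 0 -1")

```text
t: 11.6
tool_pos: [534.0, 294.5, 80.3]
ee_rot: [0.523, -0.477, 0.477, -0.521]
contact_force: [0.1, -0.4, -0.5]
finger_gap: -0.1
```

Run:
```python
from h import *
delta((*loc2w(0,0),80))
a=read_camera("side"); cv2.imwrite("pics/s8.png",cv2.resize(a[200:330,240:420,::-1],None,fx=4,fy=4,interpolation=cv2.INTER_CUBIC))
```

```text
t 11.60 pos [534.  294.5  80.3] loc [ 1.4 91.2] F [ 0.09 -0.44 -0.52] gap -0.1 
 rv [ 0.002 -0.006  0.001] shift cm [ 9.12  0.04 -0.09]
```

View pics/s8.png

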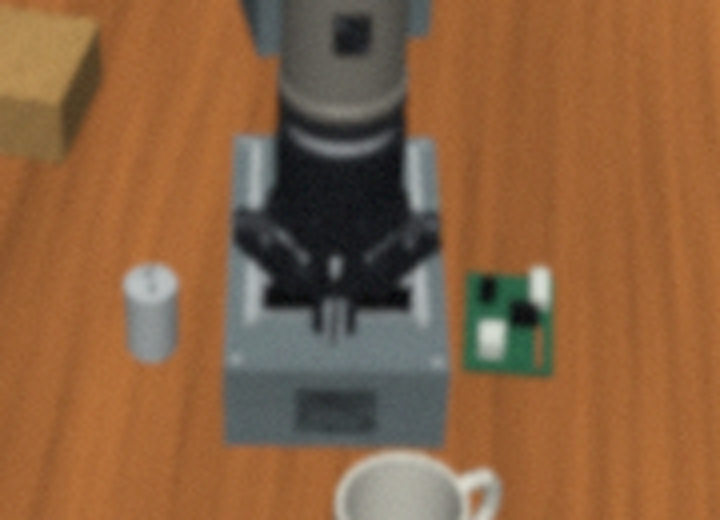

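>>> arm_command(commands="0 0 0 0.8 0 0 -1; 0 0 0 1.6 0 0 -1; 0 0 0 2.4 0 0 -1; 0 0 0 3.2 0 0 -1; 0 0 0 4 0 0 -1")

```text
t: 12.15
tool_pos: [538.4, 255.8, 81.9]
ee_rot: [-0.522, 0.476, -0.477, 0.523]
contact_force: [0.9, 1.3, 0.1]
finger_gap: 0.1
```

>>> arm_command(commands="0 0 0 0.8 0 0 -1; 0 0 0 1.6 0 -0.05 -1; 0 0 0 2.4 0 -0.1 -1; 0 0 0 3.2 0 -0.1 -1; 0 0 0 4 0 -0.1 -1")

```text
t: 12.65
tool_pos: [540.6, 215.5, 81.2]
ee_rot: [-0.522, 0.476, -0.476, 0.523]
contact_force: [1.0, 1.9, 1.0]
finger_gap: -0.0
```

>>> arm_command(commands="0 0 0 0.4 0 0 -1; 0 0 0 0.8 0 0 -1; 0 0 0 1.1 0 0 -1; 0 0 0 1.3 0 0 -1; 0 0 0 1.4 0 0 -1")

```text
t: 13.15
tool_pos: [541.7, 202.2, 81.2]
ee_rot: [0.523, -0.476, 0.476, -0.522]
contact_force: [1.6, 1.1, -1.0]
finger_gap: -0.1
```

Run:
```python
from h import *
delta((*loc2w(0,-10),80))
a=read_camera("side"); cv2.imwrite("pics/s9.png",cv2.resize(a[200:330,240:420,::-1],None,fx=4,fy=4,interpolation=cv2.INTER_CUBIC))
```

```text
t 13.15 pos [541.7 202.2  81.2] loc [ 0.2 -1.4] F [ 1.59  1.06 -0.97] gap -0.1 
 rv [ 0.    -0.004  0.   ] shift cm [ 0.86  0.12 -0.01]
```

View pics/s9.png

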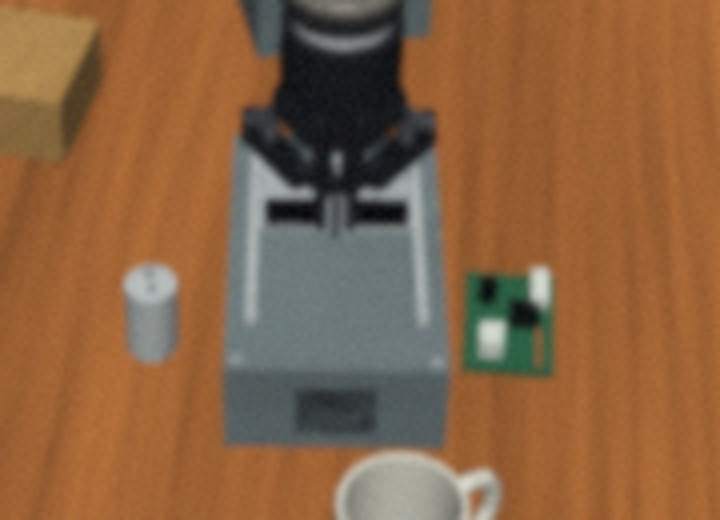

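>>> arm_command(commands="0 0 0 0.2 0 0 -1; 0 0 0 0.4 0 0 -1; 0 0 0 0.5 0 0 -1; 0 0 0 0.5 0 0 -1")

```text
t: 13.6
tool_pos: [542.1, 196.9, 81.2]
ee_rot: [0.523, -0.477, 0.477, -0.522]
contact_force: [0.1, 0.9, 0.1]
finger_gap: 0.1
```

>>> arm_command(commands="0 0 0 0.1 0 0 -1; 0 0 0 0.2 0 0 -1; 0 0 0 0.2 0 0 -1")

```text
t: 13.9
tool_pos: [542.1, 196.1, 81.2]
ee_rot: [-0.522, 0.477, -0.476, 0.523]
contact_force: [0.5, 2.7, -1.9]
finger_gap: -0.0
```

>>> arm_command(commands="0 0 0 0.1 0 0 -1; 0 0 0 0.1 0 0 -1")

```text
t: 14.1
tool_pos: [542.1, 196.1, 81.3]
ee_rot: [-0.522, 0.477, -0.475, 0.523]
contact_force: [-0.2, 5.2, -2.0]
finger_gap: -0.1
```

>>> arm_command(commands="0 0 0 0.1 0 0 -1; 0 0 0 0.1 0 0 -1")

```text
t: 14.3
tool_pos: [542.1, 196.1, 81.3]
ee_rot: [-0.522, 0.477, -0.475, 0.524]
contact_force: [0.3, 6.6, -2.2]
finger_gap: 0.3
```

>>> arm_command(commands="0 0 0 -1 0 0 -1; 0 0 0 -1.5 -3 0 -1; 0 0 0 -1.5 -7 0 -1; 0 0 0 -1.5 -11 -1 -1; 0 0 0 -1.5 -15 -4 -1")

```text
t: 14.8
tool_pos: [503.1, 202.2, 232.3]
ee_rot: [0.522, -0.477, 0.478, -0.521]
contact_force: [0.0, -0.5, 1.4]
finger_gap: -0.1
```

>>> arm_command(commands="0 0 0 4 -2 -1 -1; 0 0 0 8 -2 -2 -1; 0 0 0 12.5 -2 -3 -1; 0 0 0 17 -2 -4 -1; 0 0 0 21 -2 -5 -1")

```text
t: 15.3
tool_pos: [469.7, -13.1, 251.5]
ee_rot: [0.523, -0.477, 0.478, -0.521]
contact_force: [0.7, 0.2, -0.0]
finger_gap: 0.3
```

>>> arm_command(commands="0 0 0 4 -2 0 -1; 0 0 0 8 -2 0 -1; 0 0 0 8 -2 0 -1; 0 0 0 8 -2 0 -1")

```text
t: 15.7
tool_pos: [477.4, -90.8, 271.1]
ee_rot: [0.522, -0.478, 0.477, -0.521]
contact_force: [0.5, 1.0, -0.6]
finger_gap: 0.0
```

Run:
```python
from h import *
delta((*loc2w(0,-10),80))
a=read_camera("side"); cv2.imwrite("pics/s10.png",a[:,:,::-1])
a=read_camera("top");cv2.imwrite("pics/t10.png",cv2.resize(a[185:275,165:285,::-1],None,fx=6,fy=6,interpolation=cv2.INTER_CUBIC));cv2.imwrite("pics/t10f.png",a[:,:,::-1])
```

```text
t 15.70 pos [477.4 -90.8 271.1] loc [ -92.1 -286.9] F [ 0.46  1.03 -0.62] gap 0.0 
 rv [ 0.002 -0.009  0.001] shift cm [-27.78  19.07   9.01]
```

View pics/s10.png

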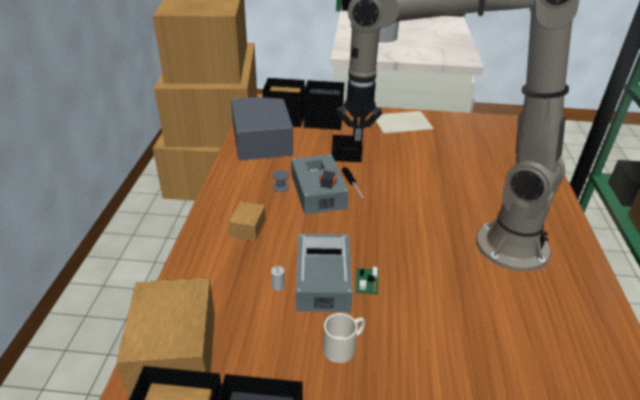

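View pics/t10.png

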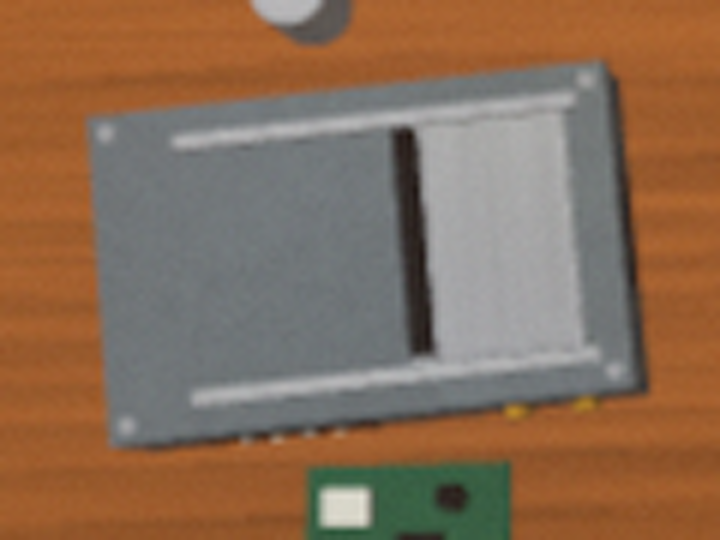

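View pics/t10f.png

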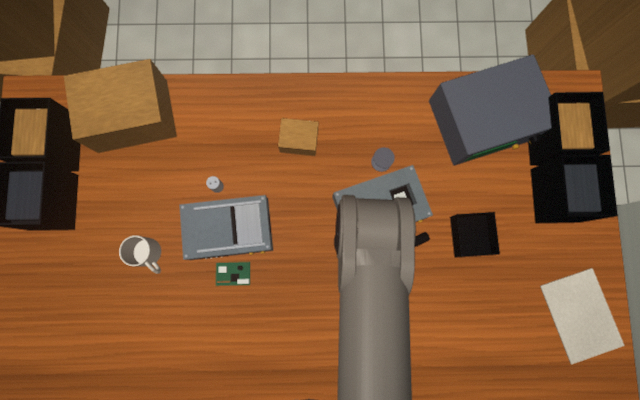

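```bash
python3 -c "
from workcell import *
print(finish_job())"
```

```text
the job is handed in; nothing more can be done
None
```

The job is done and handed in at 15.8 s: I pushed the shutter open, held the round key down, and pushed the shutter shut again, all with closed fingers.

- **Opening:** I pushed the rib until it hit its end stop, where the fingertip stopped advancing and the force rose to about 5 N.
- **Key:** I pressed it until it bottomed at z 38.0 mm, the fully pressed height, with about 12 N. I held it there for about 1.2 s.
- **Shutting:** I pushed the rib from its other side to the shut stop, with about 6.6 N at the end. The two finger contact points match the full 85 mm of travel.
- **Last checks:** In the final top view the tester's corners are where they were at the start. The rib is about 8.6 mm further towards shut than at the start, when the shutter was slightly ajar. The bystanders I could see were in place, and the arm was clear of everything.
- **Not fully visible:** In the final top view the arm hid part of the counter, its transformer and the screwdriver, but the side view showed all three unmoved. The arm only passed near the counter at more than 200 mm height.
- **One disagreement:** The finger reading at the open stop was about 2.7 mm beyond what my image-fitted pose predicted. I put that down to the calibration and fit error.

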